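# Lock the day's pledges into the deposit case

### The job

Slide the deposit case's cover fully open, lay every pledged piece on the bench (whichever of the harmonica, cufflink case, padlock, lighter and pocket knife are there) in the compartment, and slide the cover fully shut over them. Only then arm the case on the keypad: press the small round key, then the square key, then the long bar key, each fully down, one at a time. Leave the touchstone and the other bench things where they are.

Things in the scene. Friction and masses are not known exactly. Their poses are not given: they have to be found in the camera images.
- case: Grey steel deposit case fixed on the bench, 180 mm (its x) by 470 mm (its y), walls 50 mm high, with a low steel rail along each long edge (rail top 60 mm above the bench, 6 mm thick). Origin: centre of its underside on the bench; z up. Its -y half (the robot's right) is the felt-lined compartment, its +y half a solid deck 50 mm high under which nothing fits.
- compartment (a point): Centre of the compartment's inner floor, 10 mm above the bench; axes as the case. The compartment is 160 mm (x) by 220 mm (y) inside and 41 mm deep from floor to the underside of the cover, so pieces must lie side by side, not piled up.
- cover (a joint): Flat aluminium cover (168 mm in the case's x, 228 mm in y, 5 mm thick, top face 56 mm above the bench) that slides along the case's y. 0 = fully shut over the compartment, 0.225 m = fully open, resting over the deck (grows as it moves to the case's +y). About 1.5 N of friction, a little more when moved fast; it stays where it is left.
- cover_grip (a point): Centre of the black upright grip block in the middle of the cover, moving with it: 60 mm along the case's x, 18 mm along its y, 26 mm tall from the cover's face (block top 82 mm, this point 69 mm above the bench). Axes as the case.
- keypad: Grey keypad unit fixed on the bench in front of the case, 66 mm (x) by 150 mm (y) by 20 mm high, with three cream-white keys in a row along its y, 46 mm apart, in an order that varies. Origin: centre of its underside.
- key_round_top (a point): Centre of the top face of the small round key, 20 mm in diameter; at rest 32 mm above the bench (12 mm above the keypad's face); moves down with the key. Axes as the keypad.
- key_round (a joint): Travel of the small round key: 0 = up, 0.005 m = fully down; it counts as pressed from 0.0035. A spring pushes it back up (about 0.5 N at first, 5 N fully down).
- key_square_top (a point): Centre of the top face of the square key, 24 by 24 mm; at rest 32 mm above the bench (12 mm above the keypad's face); moves down with the key. Axes as the keypad.
- key_square (a joint): Travel of the square key: 0 = up, 0.005 m = fully down; it counts as pressed from 0.0035. A spring pushes it back up (about 0.5 N at first, 5 N fully down).
- key_bar_top (a point): Centre of the top face of the long bar key, 46 mm (keypad's x) by 14 mm (keypad's y); at rest 32 mm above the bench (12 mm above the keypad's face); moves down with the key. Axes as the keypad.
- key_bar (a joint): Travel of the long bar key: 0 = up, 0.005 m = fully down; it counts as pressed from 0.0035. A spring pushes it back up (about 0.5 N at first, 5 N fully down).
- harmonica: Pledged piece (may be absent): Chrome harmonica with a dark row of holes, 96 (x) by 26 (y) by 20 mm (z), about 90 g. Origin: centre of its underside as it lies at the start; x along its length, z up.
- cufflink_case: Pledged piece (may be absent): Closed black clam case of a cufflink pair with a gilt seam and clasp, 62 (x) by 40 (y) by 26 mm (z), about 80 g. Origin: centre of its underside as it lies at the start; x along its length, z up.
- padlock: Pledged piece (may be absent): Brass padlock lying flat, 66 mm long (x) in all: brass body 40 (x) by 34 (y) by 18 mm (z), its centre 12 mm to -x of the origin, and a steel shackle to +x, reaching 34 mm from the origin; about 180 g. Origin: centre of its underside as it lies at the start; x along its length, z up.
- lighter: Pledged piece (may be absent): Copper flip-lid lighter with a dark lid seam lying flat, 57 (x) by 36 (y) by 14 mm (z), about 60 g. Origin: centre of its underside as it lies at the start; x along its length, z up.
- pocket_knife: Pledged piece (may be absent): Closed pocket knife with dark wood scales and brass ends, 92 (x) by 22 (y) by 16 mm (z), about 100 g. Origin: centre of its underside as it lies at the start; x along its length, z up.
- touchstone: Bystander: grey stone touchstone block, 80 by 45 by 20 mm, lying among the pledged pieces. Origin: centre of its underside.
- loupe: Bystander: black and steel loupe standing on its face, 32 mm across, 24 mm high. Origin: centre of its underside.
- acid_bottle: Bystander: small amber bottle, 30 mm across, 62 mm high. Origin: centre of its underside.
- brass_weight: Bystander: brass scale weight with a knob, 36 mm across, 46 mm high. Origin: centre of its underside.
- mug: Bystander: blue mug, 76 mm across, 85 mm high, handle at its +y. Origin: centre of its underside.
- screwdriver: Bystander: small screwdriver, 130 mm long, lying along its x at the right. Origin: centre of its underside.
Things that resemble listed ones, but are neither listed nor needed, are in the scene too. Leave any blue or green look-alike of the cufflink_case alone.

How it is judged:
By the outcome, as a careful person would: the job done as asked, in the order asked, and still so for the second after the job is handed in, with the robot touching nothing.
Of harmonica, cufflink_case, padlock, lighter, pocket_knife only 3 to 4 are there at a start; the rules pass over those that are not, and their reading is None.
At some moment in a run one of harmonica, cufflink_case, padlock, lighter, pocket_knife may be knocked a few centimetres aside while the robot is not near it.
Once in a run the grip may slacken for a moment while it holds something.
It also fails if it takes over 210 s, if anything falls off the work surface, if the arm or the gripper's body presses on something with over 40 N, if the wrist force passes 120 N, or if a joint passes its speed limit or range.

### The arm

A 7-joint arm with a two-finger parallel gripper is mounted at the origin on the work surface. World frame = base frame: x ahead of the robot, y to its left, z up, the work surface at z = 0. Lengths are in m, angles in rad, forces in N, time in s.
With the tool pointing down it reaches from about 0.4 to 0.9 m from the base axis. Payload 5.5 kg.
Tool frame: the origin (TCP) lies on the centre line of the jaws, within the pads' length; the fingertips stand 17 mm ahead of it and the grasp point (between the pads) lies 2 mm behind it; z points along the fingers, y is the line along which they close (so a half turn about z gives the same grasp; the last joint's range is limited). The gripper opens to 92 mm and grips with 3 to 60 N. Pads are 19 mm wide; open, the fingers measure 130 mm over their backs; the gripper's body (75 mm by 190 mm) begins 47 mm behind the grasp point.
Start: joints at [-0.961, 0.501, -0.427, 1.55, 0.221, 1.138, -0.21], TCP at [0.221, 0.611, 0.217] pointing down, gripper open.
Joint ranges: [-2.88, 2.88], [-0.31, 2.03], [-1.54, 1.56], [0.2, 2.42], [-1.41, 4.55], [0.19, 2.02], [-2.57, 2.57]. Speed limits (rad/s): [2.57, 2.57, 3.14, 3.14, 3.14, 3.14, 3.14].

### API

Orientations are given as a unit quaternion [x, y, z, w].
In Python, from bench import bot gives the robot as it stands. The module is installed in compiled form; this text tells all that it offers.
- The arm moves only by the tool play_rows, never from a script. Its arguments are lists of equal length, an entry for each row: "translation": the shift along the tool's x, y, z in mm, a list of three; "dr": the turn, a rotation vector about the tool's x, y, z in degrees, a list of three; "gripper": the finger opening in mm, from 0 to 91.8. In form: {"translation": [[tx, ty, tz], ...], "dr": [[rx, ry, rz], ...], "gripper": [gripper, ...]}. A call has 1 to 20 rows; each row is the pose to reach, as a shift and turn from the pose commanded when the call began, along the tool's axes at that moment; what a row does not reach only later rows make up. A row lasts 1/8 s, in which the tool goes at most 62.5 mm and 10.7 degrees, less where a joint would pass 70% of its speed; a pose out of reach is approached as far as the arm can. A call with a gripper value outside its range is refused whole. The fingers move at their own pace and stop on an object; "newtons" is the grip in N (left out, the last holds). Time passes only in rows, so rows that repeat a pose let the fingers close. It gives the time, the measured TCP pose, the force, the opening and the grip force at its end, in the units of the state.
- bot.state(): the state, without advancing time (a new reading comes with each control period).
- bot.get_image(name): name is "scene" or "top"; returns the picture (384x512x3 uint8, red, green, blue); there is no depth.
- bot.camera_params(name): a dict with "fov_y" (degrees; the focal length in pixels is half the picture's height over the tangent of half this angle, whatever the lens; pixels are square), "cx", "cy" (the principal point, pixels), "position" and "rotation" of the camera in the world. Camera axes: x right, y down, z forward; pixel columns grow to the right and rows downward; lengths in m; the calibration is good to about 2 mm. A picture is of the moment at which its call begins. camera_params takes no time and is no camera call.
- bot.sign_off(): hands the job in; it is judged then, once.
The state is a dict: "time_s": time; "qpos": joint angles; "qvel": joint speeds; "joint_efforts": joint torques, N m; "eef_pos": TCP position; "orientation": TCP orientation; "force": force on the tool from outside, world axes, zero at the start; "torque": the same for the moment, N m; "gripper_width": finger opening in m; "grip_force": force on a finger pad.
Only numpy, scipy, OpenCV 4.12 (cv2) and the standard library are available. Lean on these libraries where they do the work, as an engineer would, in place of code of your own. Each camera call takes 0.05 s, during which the arm holds its last target. There are 200 camera calls.

## Working session

There is one attempt and no reset: what is moved stays moved. The work goes in short steps, Python scripts to look and compute and a tool call to move; the robot and the scene stay as the last step left them, time stands still between calls to the robot, and variables do not carry over. Pictures are saved under pics/ and viewed, at most 14 in all, crops included, and the job is handed in when it is done.

Besides the shell and the picture viewer there is one more tool, called after "Request:" as name(argument=value, ...), one argument or row to a line, values as JSON. play_rows: Moves the arm, as the interface text tells. Its arguments: {"type":"object","properties":{"translation":{"type":"array","items":{"type":"array","items":{"type":"number"}}},"dr":{"type":"array","items":{"type":"array","items":{"type":"number"}}},"gripper":{"type":"array","items":{"type":"number"}},"newtons":{"type":"number"}},"required":["translation","dr","gripper"]}

```bash
mkdir -p pics
cat > h.py <<'E'
import numpy as np, cv2
from bench import bot
from scipy.spatial.transform import Rotation as R
def cam(n):
    p=bot.camera_params(n); f=192/np.tan(np.radians(p['fov_y'])/2); return p,f
def rot(p):
    r=np.array(p['rotation'],float); return r if r.shape==(3,3) else R.from_quat(r).as_matrix()
def ray(n,u,v,z):
    p,f=cam(n); d=rot(p)@np.array([(u-p['cx'])/f,(v-p['cy'])/f,1]); o=np.array(p['position']); return o+d*(z-o[2])/d[2]
def proj(n,X):
    p,f=cam(n); c=rot(p).T@(np.array(X)-np.array(p['position'])); return p['cx']+f*c[0]/c[2],p['cy']+f*c[1]/c[2]
def snap(n,name=None):
    im=bot.get_image(n)[:,:,::-1].copy()
    if name: cv2.imwrite('pics/'+name,im)
    return im
E
python3 - <<'E'
from h import *
a=snap('top');b=snap('scene')
cv2.imwrite('pics/a.png',cv2.resize(a,(800,600),interpolation=3));cv2.imwrite('pics/b.png',cv2.resize(b,(800,600),interpolation=3))
np.save('a0.npy',a);np.save('b0.npy',b)
for n in('top','scene'):print(bot.camera_params(n))
print(bot.state())
E
```

```text
{'fov_y': 57.28478287602644, 'cx': 252.37103835508057, 'cy': 189.03932001835003, 'position': array([0.40223178, 0.07925472, 1.32360297]), 'rotation': array([-0.70356385,  0.70846682, -0.04117621,  0.03711048])}
{'fov_y': 50.20551225058513, 'cx': 259.2011337395982, 'cy': 196.19839925609892, 'position': array([1.22477872, 0.6573797 , 1.22383153]), 'rotation': array([ 0.40374793,  0.85287457, -0.30080075, -0.1382443 ])}
{'time_s': 0.1, 'qpos': array([-0.96079574,  0.50175932, -0.42683418,  1.55135067,  0.22079724,
        1.138326  , -0.21032931]), 'qvel': array([-0.00044732, -0.00183209, -0.00237489, -0.00182528,  0.0002948 ,
       -0.00056747,  0.00105484]), 'joint_efforts': array([-1.01602889e-02, -5.67876256e+01, -5.83865449e+00, -2.79923916e+01,
       -6.92226668e-02,  2.40420137e-02,  6.78723808e-06]), 'eef_pos': array([0.22072422, 0.61067098, 0.21607901]), 'orientation': array([ 1.72511734e-01,  9.85007057e-01, -8.73252583e-04, -1.89127162e-04]), 'force': array([ 0.93268722, -0.21486689,  0.14577502]), 'torque': array([ 0.03468114, -0.03642468,  0.01609113]), 'grip_force': 0.0, 'gripper_width': 0.09202105485828538}
```

View pics/a.png

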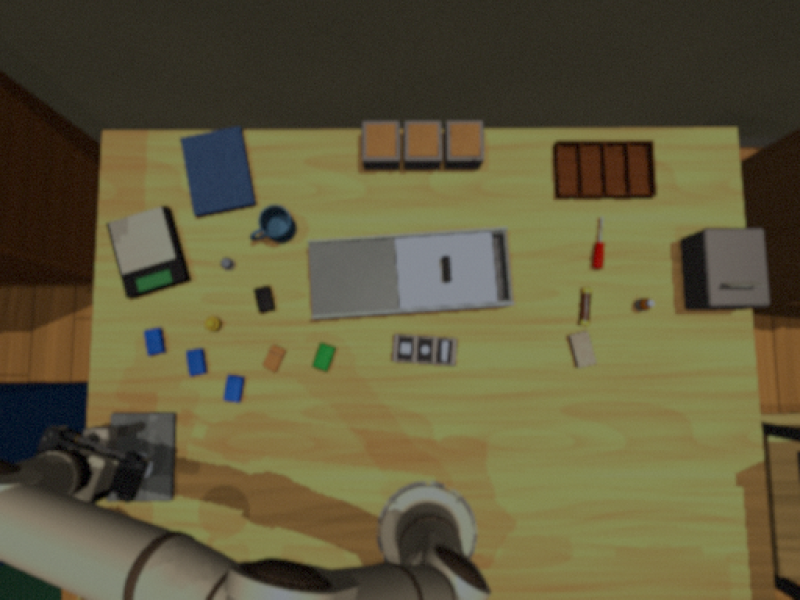

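View pics/b.png

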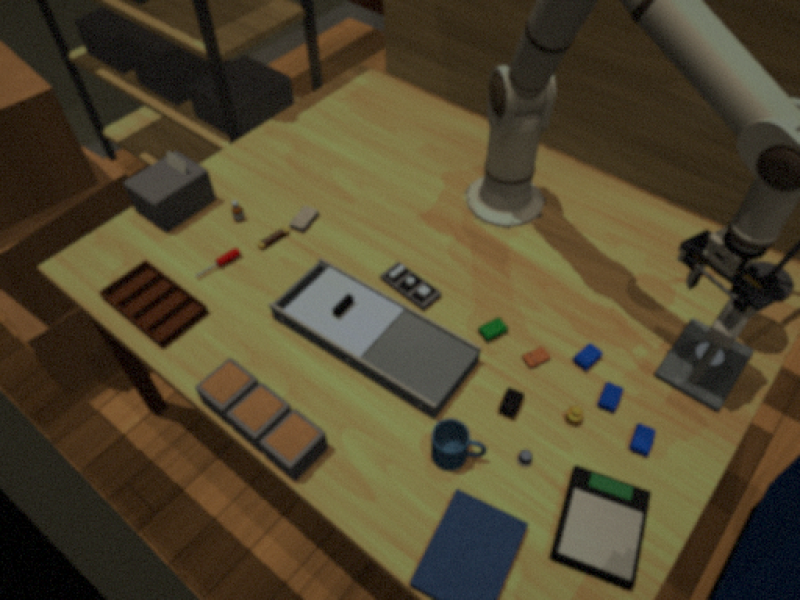

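The pictures show:
- **Case:** the top view at 800x600 has it at (410,275), with the cover slightly ajar and its grip at (446,269).
- **Keypad:** at (425,350), keys left to right square (405), round (425), bar (445).
- **Cufflink case candidates:** black (264,299). The blue ones at (154,341), (196,362), (233,388) and the green one at (324,357) are look-alikes.
- **Lighter:** copper (274,358).
- **Knife:** (585,305), with the screwdriver (599,250) the only thing similar.
- **Touchstone:** (582,349), leave.
- **Brass weight:** round yellow (212,323), no padlock seen.

I'll check these in one crop.

Run:
```python
from h import *
a=np.load('a0.npy')
c1=a[180:260,85:225]; c2=a[130:245,345:430]
b=np.load('b0.npy'); c3=b[190:260,410:500]
f=lambda c,w,h:cv2.resize(cv2.convertScaleAbs(c,alpha=1.6),(w,h),interpolation=2)
o=np.zeros((600,800,3),np.uint8); o[:300,:525]=f(c1,525,300); o[:360,530:796]=f(c2,266,360); o[300:600,:386]=f(c3,386,300)
cv2.imwrite('pics/c.png',o)
for n,u,v,z in[('case c',410,275,.05),('grip',446,269,.08),('cuff',264,299,.026),('lighter',274,358,.014),('knife',585,305,.016),('keyr',425,350,.032),('plate',142,455,.0)]: print(n,ray('top',u*.64,v*.64,z).round(3))
```

```text
case c [0.592 0.034 0.05 ]
grip [ 0.601 -0.047  0.08 ]
cuff [0.54  0.38  0.026]
lighter [0.401 0.357 0.014]
knife [ 0.521 -0.385  0.016]
keyr [0.417 0.    0.032]
plate [0.177 0.665 0.   ]
```

View pics/c.png

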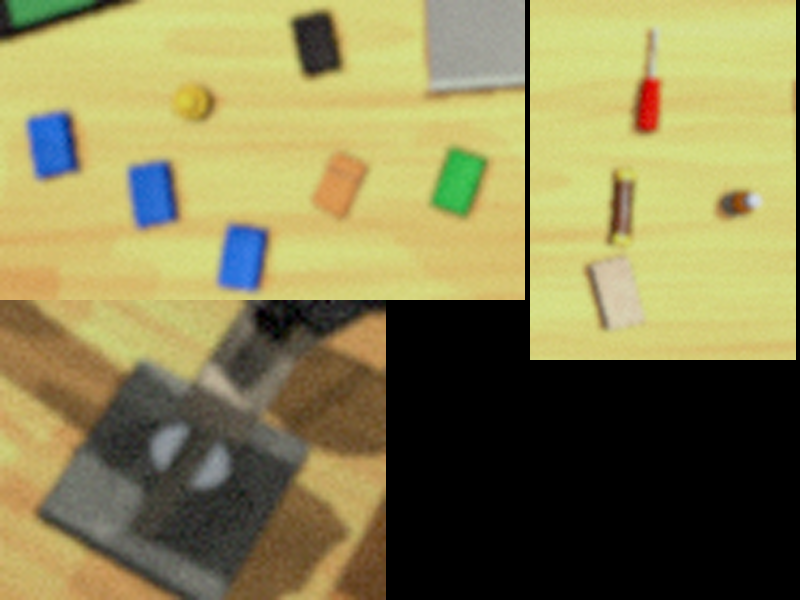

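The crop confirms black cufflink case (317,43), copper lighter (340,185) and wood knife (623,205). The touchstone is at (617,292). The plate under the gripper bears two light patches, so I'll look again once the arm has moved. Next I'll measure.

```bash
cat >> h.py <<'E'
H={'cuff':.026,'lighter':.014,'knife':.016}
def masks(n,im):
    hsv=cv2.cvtColor(cv2.GaussianBlur(im,(3,3),0),cv2.COLOR_BGR2HSV).astype(int); h,s,v=hsv[...,0],hsv[...,1],hsv[...,2]
    return {'cuff':v<60,'lighter':(h>=5)&(h<=15)&(s>100)&(v>90),'knife':(v<110)|((h<16)&(s>70)&(v<130))}
def region(n,im,m,X,rad,z):
    """rect of the mask's blob nearest the projected X; centre, long-axis angle (world), size at height z"""
    u,v=proj(n,[X[0],X[1],z]); w=np.zeros(m.shape,np.uint8); cv2.circle(w,(int(u),int(v)),rad,1,-1)
    k=cv2.connectedComponentsWithStats((m&(w>0)).astype(np.uint8))
    if k[0]<2: return None
    i=1+np.argmax(k[2][1:,4]); ys,xs=np.nonzero(k[1]==i)
    P=np.array([ray(n,x,y,z)[:2] for x,y in zip(xs,ys)])
    r=cv2.minAreaRect((P*1000).astype(np.float32)); b=cv2.boxPoints(r); e=[b[1]-b[0],b[2]-b[1]]; L=[np.linalg.norm(q) for q in e]; l=e[int(np.argmax(L))]
    return (np.array(r[0])/1000).round(4),round(float(np.degrees(np.arctan2(l[1],l[0]))%180),1),[round(float(x)) for x in sorted(L)]
E
python3 - <<'E'
from h import *
X={'cuff':(.54,.38),'lighter':(.401,.357),'knife':(.521,-.385)}
for n,f in(('top','a0'),('scene','b0')):
    im=np.load(f+'.npy'); M=masks(n,im)
    for k in X: print(n,k,region(n,im,M[k],X[k],26,H[k]))
    hsv=cv2.cvtColor(im,cv2.COLOR_BGR2HSV); v=hsv[...,2]
    print(n,'grip',region(n,im,v<70,(.601,-.047),18,.082))
    # key blobs
    w=np.zeros(v.shape,np.uint8)
    u,q=proj(n,[.417,0,.032]); cv2.circle(w,(int(u),int(q)),30,1,-1)
    k=cv2.connectedComponentsWithStats(((v>150)&(hsv[...,1]<70)&(w>0)).astype(np.uint8))
    for s,c in zip(k[2],k[3]):
        if 15<s[4]<400: print('key',s,ray(n,*c,.032).round(4))
    w[:]=0; u,q=proj(n,[.592,.034,.05]); 
    print('case px',u,q)
    m=(hsv[...,1]<75)&(v>70)
    print('case',region(n,im,m,(.592,.034),90,.056))
E
```

```text
top cuff (array([0.5405, 0.3806]), 14.9, [35, 55])
top lighter (array([0.4097, 0.3598]), 116.3, [23, 41])
top knife (array([ 0.5158, -0.3822]), 173.3, [28, 80])
top grip (array([ 0.6009, -0.0455]), 179.0, [14, 51])
case px 262.4923406947569 175.90530264726678Traceback (most recent call last):
  File "<stdin>", line 17, in <module>
  File "h.py", line 26, in region
    P=np.array([ray(n,x,y,z)[:2] for x,y in zip(xs,ys)])
                ~~~^^^^^^^^^
  File "h.py", line 9, in ray
    p,f=cam(n); d=rot(p)@np.array([(u-p['cx'])/f,(v-p['cy'])/f,1]); o=np.array(p['position']); return o+d*(z-o[2])/d[2]
        ~~~^^^
  File "h.py", line 5, in cam
    p=bot.camera_params(n); f=192/np.tan(np.radians(p['fov_y'])/2); return p,f
ValueError: time passes only in moves, steps and waits
```

Run:
```python
s=open('h.py').read()
s=s.replace("def cam(n):\n    p=bot.camera_params(n);","from functools import lru_cache\n@lru_cache\ndef cam(n):\n    p=bot.camera_params(n);")
open('h.py','w').write(s)
from h import *
for n,f in(('top','a0'),('scene','b0')):
    hsv=cv2.cvtColor(np.load(f+'.npy'),cv2.COLOR_BGR2HSV)
    for k,X in {'cuff':(.54,.38,.026),'lighter':(.405,.358,.014),'knife':(.521,-.385,.016),'kr':(.417,0,.032),'benchL':(.47,.36,0),'benchR':(.52,-.42,0),'deck':(.59,.15,.05),'cover':(.57,-.1,.056)}.items():
        u,v=[int(round(t)) for t in proj(n,X)]
        print(n,k,u,v,np.median(hsv[v-1:v+2,u-1:u+2].reshape(-1,3),0))
    u,v=[int(round(t)) for t in proj(n,(.417,0,.032))]
    print(hsv[v,u-22:u+24,2], hsv[v,u-22:u+24,1])
```

```text
top cuff 169 191 [30. 27. 32.]
top lighter 175 228 [ 16. 157. 134.]
top knife 374 195 [11. 66. 89.]
top kr 272 224 [109.  23. 139.]
top benchL 176 211 [ 29. 106. 134.]
top benchR 382 196 [ 30. 104. 134.]
top deck 231 177 [ 30.  12. 103.]
top cover 299 181 [108.  22. 147.]
[122 108 113 109  90  80 111 135 143 143 146 142 122  87  85 107 105  71
  59  97 133 146 146 138 117  79  86 109 110  93  61  55  97 134 146 138
 114  72  69  97 115 119 120 130 137 138] [100  71  38  28  25   0  16  23  21  23  26  23  23  15  21  31  29  29
  13  21  23  23  24  20  24  10  33  35  35  36  33  19  29  23  24  18
  20   4  26  34  33  47  79 104  99 100]
scene cuff 328 255 [23. 78. 18.]
scene lighter 343 228 [ 11. 166. 126.]
scene knife 175 151 [ 14. 121.  63.]
scene kr 263 178 [ 80.  12. 109.]
scene benchL 333 242 [ 26. 112. 129.]
scene benchR 170 150 [ 26. 110. 126.]
scene deck 265 225 [37. 23. 84.]
scene cover 216 185 [ 81.  13. 136.]
[127 117  99  75  50  52  54  53  43  44  43  39  29  29  45  58  67  69
  74  96 119 122 122 106  69  28  37  53  79  95 110 122 126 128 130 129
 130 130 129 128 129 132 127 129 131 129] [118 118 124  95  77  34  38  29  30  46  36  59  53  44  34  40  23  26
  17   8   6  13  13  14  11   9  76 106  81  94 102 107 109 116 122 125
 126 126 123 124 123 122 126 119 115 119]
```

```bash
cat > meas.py <<'E'
from h import *
def masks(n,im):
    hsv=cv2.cvtColor(im,cv2.COLOR_BGR2HSV).astype(int); h,s,v=hsv[...,0],hsv[...,1],hsv[...,2]
    return {'cuff':v<75,'lighter':(h<=20)&(s>118)&(v>70),'knife':((h<20)|(v<85))}
X0={'cuff':(.5405,.3806),'lighter':(.4097,.3598),'knife':(.517,-.382)}
def run(n,im,keys=X0):
    M=masks(n,im)
    for k in keys: print(n,k,region(n,im,M[k],X0[k],22,H[k]))
E
python3 - <<'E'
from meas import *
for n,f in(('top','a0'),('scene','b0')):
    im=np.load(f+'.npy'); run(n,im)
    hsv=cv2.cvtColor(im,cv2.COLOR_BGR2HSV); v=hsv[...,2]; s=hsv[...,1]
    print(n,'grip',region(n,im,v<80,(.601,-.047),14,.082))
    w=np.zeros(v.shape,np.uint8)
    u,q=proj(n,[.417,0,.032]); cv2.circle(w,(int(u),int(q)),30,1,-1)
    k=cv2.connectedComponentsWithStats(((v>(118 if n=='top' else 95))&(s<45)&(w>0)).astype(np.uint8))
    for st,c in zip(k[2],k[3]):
        if 8<st[4]<400: print('key',st,ray(n,*c,.032).round(4))
    print('case',region(n,im,(s<70)&(v>50),(.592,.034),100,.056))
E
```

```text
top cuff (array([0.5409, 0.3803]), 14.8, [38, 59])
top lighter (array([0.4011, 0.358 ]), 158.8, [38, 61])
top knife (array([ 0.5195, -0.3826]), 173.3, [21, 64])
top grip (array([ 0.6009, -0.0455]), 179.0, [14, 58])
key [256 193  29   6  96] [0.52   0.0066 0.032 ]
key [283 219   4  12  36] [ 0.4165 -0.0442  0.032 ]
key [257 220   6   6  33] [0.4228 0.0464 0.032 ]
key [270 222   4   4  14] [0.4186 0.0015 0.032 ]
case (array([0.5981, 0.0344]), 93.7, [190, 469])
scene cuff (array([0.551 , 0.3839]), 11.5, [40, 70])
scene lighter (array([0.4043, 0.3482]), 165.8, [80, 86])
scene knife (array([ 0.5276, -0.3818]), 175.7, [30, 82])
scene grip (array([ 0.6115, -0.0419]), 3.9, [29, 65])
key [250 169   9   8  34] [ 0.416  -0.0463  0.032 ]
key [260 177   5   4  15] [ 0.4208 -0.0015  0.032 ]
key [233 183  25  23 274] [ 0.5221 -0.0006  0.032 ]
key [268 183   7   6  30] [0.4248 0.0448 0.032 ]
case (array([0.6009, 0.0369]), 93.4, [190, 475])
```

```bash
cat > go.py <<'E'
import sys
from h import *
def go(x,y,z,a,st=None):
    s=st or bot.state(); p=np.array(s['eef_pos']); Rc=R.from_quat(s['orientation']).as_matrix()
    best=None
    for k in(a,a+180):
        t=np.radians(k); yy=np.array([np.cos(t),np.sin(t),0]); zz=np.array([0,0,-1.]); Rt=np.c_[np.cross(yy,zz),yy,zz]
        d=R.from_matrix(Rc.T@Rt).as_rotvec(degrees=True)
        if best is None or np.linalg.norm(d)<np.linalg.norm(best): best=d
    print('T',(Rc.T@(np.array([x,y,z])-p)*1000).round(1),'dr',best.round(1),'q7',round(s['qpos'][6],2),'t',round(s['time_s'],1))
if __name__=='__main__':
    st=bot.state()
    v=list(map(float,sys.argv[1:]))
    for i in range(0,len(v),4): go(*v[i:i+4],st)
E
python3 go.py .603 -.0455 .2 93.5 .603 -.0455 .079 93.5
```

```text
T [-582.5 -487.2   16.9] dr [ -0.1  -0.  -23.4] q7 -0.21 t 0.1
T [-582.5 -487.   137.9] dr [ -0.1  -0.  -23.4] q7 -0.21 t 0.1
```

Request:
play_rows(
  translation=[
    [-582,-487,17],
    [-582,-487,17],
    [-582,-487,17],
    [-582,-487,17],
    [-582,-487,17],
    [-582,-487,17],
    [-582,-487,17],
    [-582,-487,17],
    [-582,-487,17],
    [-582,-487,17],
    [-582,-487,17],
    [-582,-487,17],
    [-582,-487,17],
    [-582,-487,17],
    [-582,-487,17],
    [-582,-487,17],
    [-582,-487,17],
    [-582,-487,17],
    [-582,-487,17],
    [-582,-487,17],
  ],
  dr=[
    [0,0,-23.4],
    [0,0,-23.4],
    [0,0,-23.4],
    [0,0,-23.4],
    [0,0,-23.4],
    [0,0,-23.4],
    [0,0,-23.4],
    [0,0,-23.4],
    [0,0,-23.4],
    [0,0,-23.4],
    [0,0,-23.4],
    [0,0,-23.4],
    [0,0,-23.4],
    [0,0,-23.4],
    [0,0,-23.4],
    [0,0,-23.4],
    [0,0,-23.4],
    [0,0,-23.4],
    [0,0,-23.4],
    [0,0,-23.4],
  ],
  gripper=[60,60,60,60,60,60,60,60,60,60,60,60,60,60,60,60,60,60,60,60],
)

```text
time_s: 2.6
eef_pos: [0.6027, -0.0446, 0.2]
orientation: [-0.031, 1.0, 0.0, -0.0]
force: [0.5, 0.0, 0.7]
gripper_width: 0.0599
grip_force: 0.0
```

```bash
python3 go.py .603 -.0455 .2 93.5 .603 -.0455 .079 93.5
python3 - <<'E'
from h import *
a=snap('top');np.save('a1.npy',a)
f=cv2.resize(cv2.convertScaleAbs(a[:,:300],alpha=1.5),(469,600),interpolation=2)
b=snap('scene');np.save('b1.npy',b)
o=np.zeros((600,800,3),np.uint8);o[:,:469]=f;o[:331,469:]=cv2.resize(cv2.convertScaleAbs(b[150:270,390:510],alpha=1.5),(331,331),interpolation=2)
cv2.imwrite('pics/d.png',o)
E
```

```text
T [-0.2 -1.   0. ] dr [ 0. -0.  0.] q7 1.58 t 2.6
T [ -0.2  -1.  121. ] dr [ 0. -0.  0.] q7 1.58 t 2.6
```

View pics/d.png

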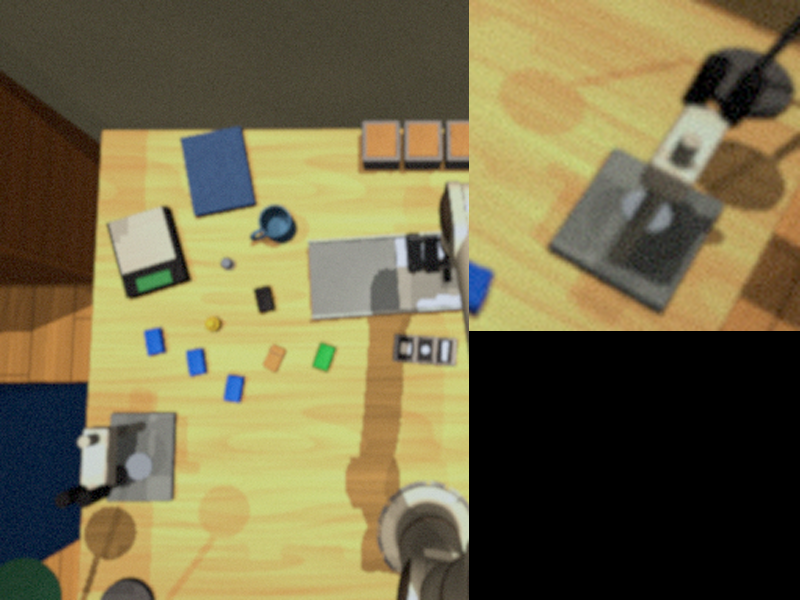

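The left side is now clear. The plate at (142,455) is a microscope stand, so only three pieces are present: cufflink case, lighter and knife. I'll grip the cover next.

Request:
play_rows(
  translation=[
    [0,-1,50],
    [0,-1,100],
    [0,-1,121],
    [0,-1,121],
    [0,-1,121],
    [0,-1,121],
    [0,-1,121],
    [0,-1,121],
    [0,-1,121],
    [0,-1,121],
  ],
  dr=[
    [0,0,0],
    [0,0,0],
    [0,0,0],
    [0,0,0],
    [0,0,0],
    [0,0,0],
    [0,0,0],
    [0,0,0],
    [0,0,0],
    [0,0,0],
  ],
  gripper=[60,60,60,60,10,10,10,10,10,10],
  newtons=30,
)

```text
time_s: 3.95
eef_pos: [0.6028, -0.0455, 0.079]
orientation: [-0.031, 1.0, 0.0, -0.0]
force: [-0.5, -0.2, -0.1]
gripper_width: 0.0107
grip_force: 0.0
```

Run:
```python
from h import *
b=snap('scene');a=snap('top')
u,v=[int(t) for t in proj('scene',(.603,-.0455,.08))];print(u,v)
u2,v2=[int(t) for t in proj('top',(.603,-.0455,.08))];print(u2,v2)
o=np.hstack([cv2.resize(cv2.convertScaleAbs(i[v-40:v+40,u-40:u+40],alpha=1.8),(400,400),interpolation=2) for i,u,v in((b,u,v),(a,u2,v2))])
cv2.imwrite('pics/e.png',o)
```

```text
220 193
284 171
```

View pics/e.png

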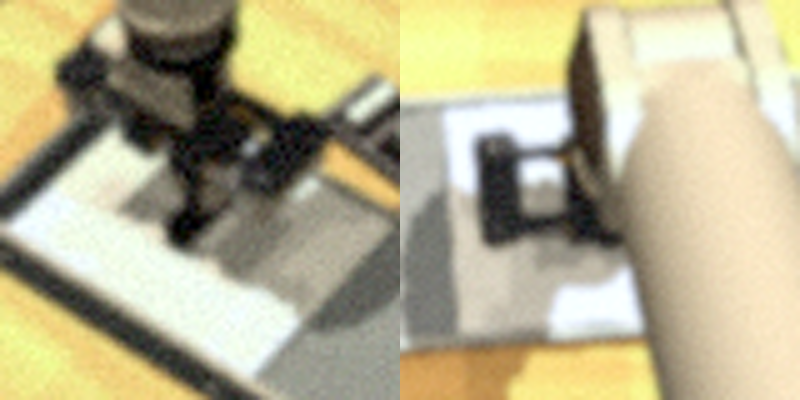

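Both views show the fingers round the grip block at about (190,225) in the left crop. I'll close further to see if they're holding.

Request:
play_rows(
  translation=[
    [0,0,0],
    [0,0,0],
    [0,0,0],
    [0,0,0],
  ],
  dr=[
    [0,0,0],
    [0,0,0],
    [0,0,0],
    [0,0,0],
  ],
  gripper=[0,0,0,0],
)

```text
time_s: 4.55
eef_pos: [0.6028, -0.0455, 0.079]
orientation: [-0.031, 1.0, 0.0, -0.0]
force: [-0.5, 0.5, -0.3]
gripper_width: 0.0003
grip_force: 0.0
```

Request:
play_rows(
  translation=[
    [0,0,-60],
    [0,100,-120],
    [0,160,-120],
    [0,220,-120],
    [0,220,-120],
    [0,220,-120],
    [0,220,-120],
  ],
  dr=[
    [0,0,0],
    [0,0,0],
    [0,0,0],
    [0,0,0],
    [0,0,0],
    [0,0,0],
    [0,0,0],
  ],
  gripper=[0,0,0,0,0,0,0],
)

```text
time_s: 5.42
eef_pos: [0.5892, 0.1733, 0.1988]
orientation: [-0.031, 1.0, -0.001, -0.0]
force: [0.3, 0.2, -0.3]
gripper_width: 0.0003
grip_force: 0.0
```

Run:
```python
from h import *
b=snap('scene');a=snap('top');print(bot.state()['eef_pos'])
u,v=[int(t) for t in proj('scene',(.603,-.0455,.08))]
u2,v2=[int(t) for t in proj('top',(.603,-.0455,.08))]
o=np.hstack([cv2.resize(cv2.convertScaleAbs(i[v-40:v+40,u-40:u+40],alpha=1.8),(400,400),interpolation=2) for i,u,v in((b,u,v),(a,u2,v2))])
cv2.imwrite('pics/f.png',o);np.save('a2.npy',a);np.save('b2.npy',b)
```

```text
[0.5895426  0.17182294 0.1986389 ]
```

View pics/f.png

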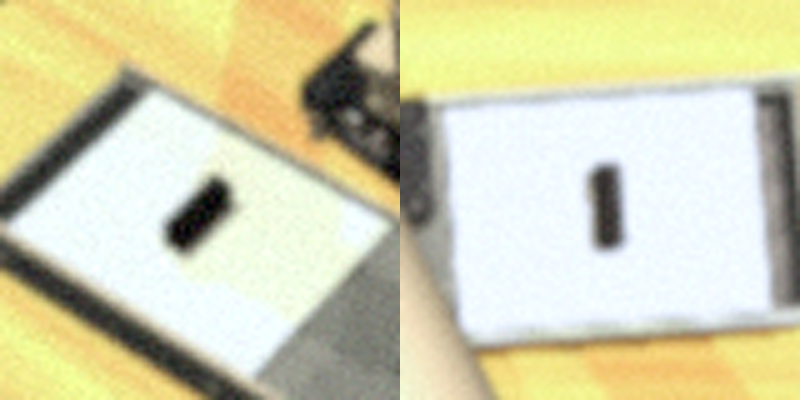

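The block still sits at the expected pixel (crop centre), untouched, so the fingers closed without it. I'll compare the fingertips' projection with the picture.

Run:
```python
from h import *
b=np.load('b2.npy');a=np.load('a2.npy');s=bot.state()
p=s['eef_pos'];Rm=R.from_quat(s['orientation']).as_matrix();print(p,Rm.round(3).tolist(),s['gripper_width'])
o=[]
for n,i in(('scene',b),('top',a)):
    t=p+Rm[:,2]*.017; u,v=proj(n,t); u0,v0=int(u)-40,int(v)-40; u0=max(u0,0)
    c=cv2.resize(cv2.convertScaleAbs(i[v0:v0+80,u0:u0+80],alpha=1.8),(400,400),interpolation=2)
    for q,col in((t,(0,0,255)),(p,(0,255,0)),(p-Rm[:,2]*.049,(255,0,0))):
        x,y=proj(n,q); cv2.circle(c,(int((x-u0)*5+2),int((y-v0)*5+2)),4,col,-1)
    o.append(c)
cv2.imwrite('pics/g.png',np.hstack(o))
```

```text
[0.5895426  0.17182294 0.1986389 ] [[-0.998, -0.059, -0.0], [-0.059, 0.998, -0.001], [0.001, -0.001, -1.0]] 6.291733342054276e-05
```

View pics/g.png

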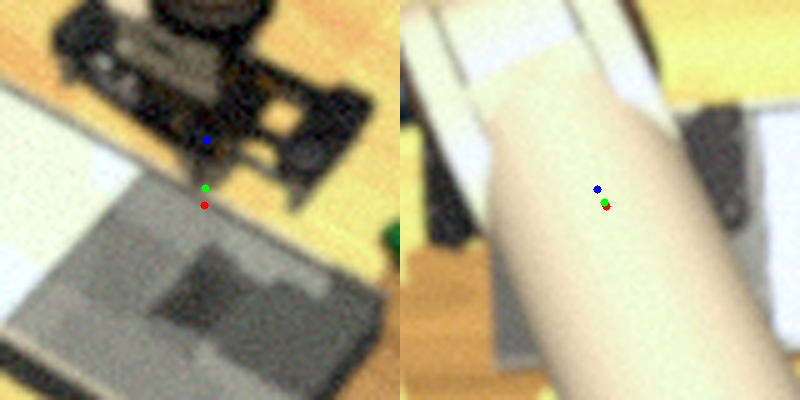

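The fingers appear to end near the green TCP dot (205,188), not at the red tip dot (205,205), so the tips may stand higher than reckoned. I'll probe downward gently over the block.

```bash
python3 go.py .603 -.0455 .12 93.5 .603 -.0455 .077 93.5
```

```text
T [  -0.7 -217.6   78.9] dr [-0.1 -0.  -0.1] q7 1.2 t 5.5
T [  -0.7 -217.6  121.9] dr [-0.1 -0.  -0.1] q7 1.2 t 5.5
```

Request:
play_rows(
  translation=[
    [0,-60,0],
    [0,-120,0],
    [0,-180,0],
    [0,-220,0],
    [0,-220,20],
    [0,-220,60],
    [0,-220,100],
    [0,-220,115],
    [0,-220,122],
    [0,-220,124],
    [0,-220,124],
    [0,-220,124],
  ],
  dr=[
    [0,0,0],
    [0,0,0],
    [0,0,0],
    [0,0,0],
    [0,0,0],
    [0,0,0],
    [0,0,0],
    [0,0,0],
    [0,0,0],
    [0,0,0],
    [0,0,0],
    [0,0,0],
  ],
  gripper=[60,60,60,60,60,60,60,60,60,60,60,60],
)

```text
time_s: 7.02
eef_pos: [0.6036, -0.0455, 0.0761]
orientation: [-0.031, 1.0, -0.0, 0.001]
force: [-0.3, -0.8, 0.0]
gripper_width: 0.0601
grip_force: 0.0
```

Request:
play_rows(
  translation=[
    [0,0,2],
    [0,0,4],
    [0,0,4],
  ],
  dr=[
    [0,0,0],
    [0,0,0],
    [0,0,0],
  ],
  gripper=[60,60,60],
)

```text
time_s: 7.4
eef_pos: [0.6026, -0.0455, 0.0707]
orientation: [-0.031, 1.0, 0.0, -0.0]
force: [0.7, -0.0, -0.3]
gripper_width: 0.0598
grip_force: 0.0
```

Request:
play_rows(
  translation=[
    [0,0,2],
    [0,0,3],
    [0,0,3],
  ],
  dr=[
    [0,0,0],
    [0,0,0],
    [0,0,0],
  ],
  gripper=[60,60,60],
)

```text
time_s: 7.78
eef_pos: [0.6027, -0.0455, 0.0678]
orientation: [-0.031, 1.0, 0.0, -0.0]
force: [-0.1, 0.5, 0.1]
gripper_width: 0.0602
grip_force: 0.0
```

Request:
play_rows(
  translation=[
    [0,0,2],
    [0,0,4],
    [0,0,4],
  ],
  dr=[
    [0,0,0],
    [0,0,0],
    [0,0,0],
  ],
  gripper=[60,60,60],
)

```text
time_s: 8.15
eef_pos: [0.6026, -0.0455, 0.0637]
orientation: [-0.031, 1.0, 0.0, -0.0]
force: [0.5, 0.7, 1.4]
gripper_width: 0.0601
grip_force: 0.0
```

Request:
play_rows(
  translation=[
    [0,0,0],
    [0,0,0],
    [0,0,0],
    [0,0,0],
    [0,0,0],
  ],
  dr=[
    [0,0,0],
    [0,0,0],
    [0,0,0],
    [0,0,0],
    [0,0,0],
  ],
  gripper=[10,10,10,10,10],
)

```text
time_s: 8.78
eef_pos: [0.6029, -0.0462, 0.0641]
orientation: [-0.031, 1.0, -0.0, 0.0]
force: [1.1, -1.5, 0.4]
gripper_width: 0.0174
grip_force: 30.0
```

Held now (opening 17.4 mm, 30 N). So the tip sits roughly 20 mm higher than told, and I'll calibrate that on the bench later. Opening the cover.

Request:
play_rows(
  translation=[
    [0,10,0],
    [0,25,0],
    [0,40,0],
    [0,55,0],
    [0,70,0],
    [0,85,0],
    [0,100,0],
    [0,115,0],
    [0,130,0],
    [0,145,0],
    [0,160,0],
    [0,170,0],
    [0,180,0],
    [0,180,0],
  ],
  dr=[
    [0,0,0],
    [0,0,0],
    [0,0,0],
    [0,0,0],
    [0,0,0],
    [0,0,0],
    [0,0,0],
    [0,0,0],
    [0,0,0],
    [0,0,0],
    [0,0,0],
    [0,0,0],
    [0,0,0],
    [0,0,0],
  ],
  gripper=[10,10,10,10,10,10,10,10,10,10,10,10,10,10],
)

```text
time_s: 10.52
eef_pos: [0.5918, 0.1364, 0.0641]
orientation: [-0.032, 0.999, 0.001, 0.0]
force: [3.9, 2.1, -1.5]
gripper_width: 0.0177
grip_force: 30.0
```

Request:
play_rows(
  translation=[
    [0,5,0],
    [0,10,0],
    [0,10,0],
  ],
  dr=[
    [0,0,0],
    [0,0,0],
    [0,0,0],
  ],
  gripper=[10,10,10],
)

```text
time_s: 10.9
eef_pos: [0.5915, 0.1409, 0.064]
orientation: [-0.03, 1.0, -0.002, -0.0]
force: [3.2, -6.2, 1.2]
gripper_width: 0.0174
grip_force: 30.0
```

Request:
play_rows(
  translation=[
    [0,3,0],
    [0,6,0],
    [0,6,0],
  ],
  dr=[
    [0,0,0],
    [0,0,0],
    [0,0,0],
  ],
  gripper=[10,10,10],
)

```text
time_s: 11.28
eef_pos: [0.5914, 0.1409, 0.0639]
orientation: [-0.028, 1.0, -0.005, -0.001]
force: [2.4, -19.3, 6.4]
gripper_width: 0.0175
grip_force: 25.5
```

Fully open: it stopped at y=0.141 with force rising. I'll release and rise, then measure.

Request:
play_rows(
  translation=[
    [0,-8,0],
    [0,-8,0],
    [0,-8,0],
    [0,-8,-60],
    [0,-8,-120],
    [0,-8,-140],
    [0,-8,-140],
  ],
  dr=[
    [0,0,0],
    [0,0,0],
    [0,0,0],
    [0,0,0],
    [0,0,0],
    [0,0,0],
    [0,0,0],
  ],
  gripper=[50,50,50,50,50,50,50],
)

```text
time_s: 12.15
eef_pos: [0.5922, 0.1437, 0.2061]
orientation: [-0.032, 0.999, 0.001, 0.002]
force: [0.0, 0.3, 0.6]
gripper_width: 0.0502
grip_force: 0.0
```

Run:
```python
from meas import *
print(ray('top',374.7,196.3,.016).round(4), bot.state()['eef_pos'])
b=snap('scene');a=snap('top');np.save('a3.npy',a);np.save('b3.npy',b)
for n,i in(('top',a),('scene',b)): run(n,i)
f=lambda c:cv2.resize(cv2.convertScaleAbs(c,alpha=1.8),(400,400),interpolation=2)
u,v=[int(t) for t in proj('top',(.6,-.09,.05))]; u2,v2=[int(t) for t in proj('scene',(.6,-.09,.05))]
cv2.imwrite('pics/i.png',np.hstack([f(a[v-40:v+40,u-40:u+40]),f(b[v2-40:v2+40,u2-40:u2+40])])); print(u,v,u2,v2)
```

```text
[ 0.5173 -0.3863  0.016 ] [0.59217587 0.14371935 0.20612879]
top cuff (array([0.5409, 0.3803]), 13.8, [38, 59])
top lighter (array([0.4015, 0.3572]), 154.1, [35, 57])
top knife (array([ 0.5201, -0.3819]), 177.4, [19, 64])
scene cuff (array([0.5513, 0.384 ]), 15.6, [39, 69])
scene lighter (array([0.4091, 0.3584]), 161.3, [42, 64])
scene knife (array([ 0.5272, -0.3825]), 173.6, [30, 82])
296 173 212 192
```

View pics/i.png

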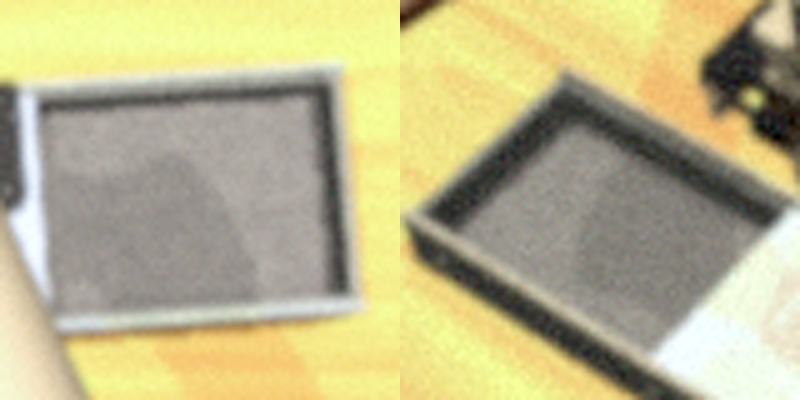

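The compartment is empty and fully uncovered (top crop: inner opening from (45,100) to (345,300)). Heading for the knife at (0.518,-0.384).

```bash
python3 go.py .518 -.384 .2 85 .518 -.384 .025 85
python3 - <<'E'
from h import *
for z in(.05,.06): print(ray('top',296-40+70.6,173-40+38,z).round(4), ray('top',296,173,z).round(4))
E
```

```text
T [ 105. -521.    3.] dr [-0.  -0.1  8.6] q7 1.27 t 12.2
T [ 104.7 -521.   178. ] dr [-0.  -0.1  8.6] q7 1.27 t 12.2
[ 0.6087 -0.2015  0.05  ] [ 0.602 -0.089  0.05 ]
[ 0.6071 -0.1993  0.06  ] [ 0.6004 -0.0877  0.06  ]
```

Request:
play_rows(
  translation=[
    [105,-521,3],
    [105,-521,3],
    [105,-521,3],
    [105,-521,3],
    [105,-521,3],
    [105,-521,3],
    [105,-521,3],
    [105,-521,3],
    [105,-521,3],
    [105,-521,3],
    [105,-521,3],
    [105,-521,3],
    [105,-521,100],
    [105,-521,150],
    [105,-521,178],
    [105,-521,178],
    [105,-521,178],
  ],
  dr=[
    [0,0,8.6],
    [0,0,8.6],
    [0,0,8.6],
    [0,0,8.6],
    [0,0,8.6],
    [0,0,8.6],
    [0,0,8.6],
    [0,0,8.6],
    [0,0,8.6],
    [0,0,8.6],
    [0,0,8.6],
    [0,0,8.6],
    [0,0,8.6],
    [0,0,8.6],
    [0,0,8.6],
    [0,0,8.6],
    [0,0,8.6],
  ],
  gripper=[50,50,50,50,50,50,50,50,50,50,50,50,50,50,50,50,50],
)

```text
time_s: 14.38
eef_pos: [0.5202, -0.3843, 0.028]
orientation: [0.044, 0.999, -0.001, 0.001]
force: [0.8, -0.0, 0.2]
gripper_width: 0.0498
grip_force: 0.0
```

Request:
play_rows(
  translation=[
    [0,0,5],
    [0,0,10],
    [0,0,10],
  ],
  dr=[
    [0,0,0],
    [0,0,0],
    [0,0,0],
  ],
  gripper=[50,50,50],
)

```text
time_s: 14.75
eef_pos: [0.5186, -0.3844, 0.0165]
orientation: [0.044, 0.999, -0.0, 0.0]
force: [-0.8, 0.7, 0.2]
gripper_width: 0.0499
grip_force: 0.0
```

Request:
play_rows(
  translation=[
    [0,0,2],
    [0,0,4],
    [0,0,4],
  ],
  dr=[
    [0,0,0],
    [0,0,0],
    [0,0,0],
  ],
  gripper=[50,50,50],
)

```text
time_s: 15.12
eef_pos: [0.5183, -0.3842, 0.0117]
orientation: [0.044, 0.999, 0.0, -0.0]
force: [-0.4, 0.3, -0.5]
gripper_width: 0.0497
grip_force: 0.0
```

Request:
play_rows(
  translation=[
    [0,0,2],
    [0,0,5],
    [0,0,5],
  ],
  dr=[
    [0,0,0],
    [0,0,0],
    [0,0,0],
  ],
  gripper=[50,50,50],
)

```text
time_s: 15.5
eef_pos: [0.5182, -0.3841, 0.0066]
orientation: [0.044, 0.999, 0.0, -0.0]
force: [-0.3, -0.1, -0.2]
gripper_width: 0.0498
grip_force: 0.0
```

Request:
play_rows(
  translation=[
    [0,0,1],
    [0,0,3],
    [0,0,3],
  ],
  dr=[
    [0,0,0],
    [0,0,0],
    [0,0,0],
  ],
  gripper=[50,50,50],
)

```text
time_s: 15.88
eef_pos: [0.5184, -0.3842, 0.0038]
orientation: [0.044, 0.999, 0.0, -0.0]
force: [-0.1, -0.5, 0.6]
gripper_width: 0.0498
grip_force: 0.0
```

Request:
play_rows(
  translation=[
    [0,0,1],
    [0,0,2],
    [0,0,2],
  ],
  dr=[
    [0,0,0],
    [0,0,0],
    [0,0,0],
  ],
  gripper=[50,50,50],
)

```text
time_s: 16.25
eef_pos: [0.5184, -0.3843, 0.0019]
orientation: [0.044, 0.999, 0.0, -0.0]
force: [0.4, 0.3, -0.6]
gripper_width: 0.05
grip_force: 0.0
```

Request:
play_rows(
  translation=[
    [0,0,0],
    [0,0,0],
    [0,0,0],
    [0,0,0],
    [0,0,0],
    [0,0,0],
  ],
  dr=[
    [0,0,0],
    [0,0,0],
    [0,0,0],
    [0,0,0],
    [0,0,0],
    [0,0,0],
  ],
  gripper=[10,10,10,10,10,10],
)

```text
time_s: 17.0
eef_pos: [0.5185, -0.3845, 0.002]
orientation: [0.044, 0.999, -0.0, 0.0]
force: [0.4, -1.2, -0.5]
gripper_width: 0.0214
grip_force: 30.0
```

Request:
play_rows(
  translation=[
    [0,0,-30],
    [0,0,-80],
    [0,0,-130],
    [0,0,-140],
    [0,0,-140],
    [0,0,-140],
  ],
  dr=[
    [0,0,0],
    [0,0,0],
    [0,0,0],
    [0,0,0],
    [0,0,0],
    [0,0,0],
  ],
  gripper=[10,10,10,10,10,10],
  newtons=45,
)

```text
time_s: 17.75
eef_pos: [0.5172, -0.3833, 0.1398]
orientation: [0.044, 0.999, 0.001, -0.002]
force: [-0.0, 0.3, -1.4]
gripper_width: 0.0207
grip_force: 45.0
```

```bash
python3 go.py .607 -.145 .142 93.5 .607 -.145 .014 93.5
```

```text
T [-68.4 245.3  -2. ] dr [ 0.1 -0.2 -8.6] q7 2.08 t 17.8
T [-68.8 245.  126. ] dr [ 0.1 -0.2 -8.6] q7 2.08 t 17.8
```

Request:
play_rows(
  translation=[
    [-15,50,0],
    [-30,100,0],
    [-45,150,0],
    [-60,200,0],
    [-68,245,0],
    [-68,245,0],
    [-68,245,0],
    [-68,245,0],
    [-68,245,40],
    [-68,245,80],
    [-68,245,110],
    [-68,245,122],
    [-68,245,126],
    [-68,245,126],
  ],
  dr=[
    [0,0,-8.6],
    [0,0,-8.6],
    [0,0,-8.6],
    [0,0,-8.6],
    [0,0,-8.6],
    [0,0,-8.6],
    [0,0,-8.6],
    [0,0,-8.6],
    [0,0,-8.6],
    [0,0,-8.6],
    [0,0,-8.6],
    [0,0,-8.6],
    [0,0,-8.6],
    [0,0,-8.6],
  ],
  gripper=[10,10,10,10,10,10,10,10,10,10,10,10,10,10],
)

```text
time_s: 19.5
eef_pos: [0.6086, -0.1469, 0.0169]
orientation: [-0.031, 1.0, -0.0, 0.001]
force: [0.3, 0.5, -0.6]
gripper_width: 0.0206
grip_force: 45.0
```

Request:
play_rows(
  translation=[
    [0,0,1],
    [0,0,2],
    [0,0,2],
  ],
  dr=[
    [0,0,0],
    [0,0,0],
    [0,0,0],
  ],
  gripper=[10,10,10],
)

```text
time_s: 19.88
eef_pos: [0.6081, -0.1463, 0.0144]
orientation: [-0.031, 1.0, -0.0, 0.0]
force: [-0.1, 0.0, -0.3]
gripper_width: 0.021
grip_force: 45.0
```

Request:
play_rows(
  translation=[
    [0,0,1],
    [0,0,1],
  ],
  dr=[
    [0,0,0],
    [0,0,0],
  ],
  gripper=[10,10],
)

```text
time_s: 20.12
eef_pos: [0.6078, -0.1463, 0.0129]
orientation: [-0.031, 1.0, 0.0, -0.0]
force: [0.4, 1.0, -0.8]
gripper_width: 0.0208
grip_force: 45.0
```

Request:
play_rows(
  translation=[
    [0,0,1],
    [0,0,1],
    [0,0,1],
    [0,0,1],
    [0,0,-60],
    [0,0,-120],
    [0,0,-180],
    [0,0,-190],
    [0,0,-190],
  ],
  dr=[
    [0,0,0],
    [0,0,0],
    [0,0,0],
    [0,0,0],
    [0,0,0],
    [0,0,0],
    [0,0,0],
    [0,0,0],
    [0,0,0],
  ],
  gripper=[30,30,30,30,30,35,60,60,60],
  newtons=40,
)

```text
time_s: 21.25
eef_pos: [0.6082, -0.1464, 0.2037]
orientation: [-0.031, 1.0, -0.0, 0.001]
force: [-0.6, 0.0, -0.0]
gripper_width: 0.0585
grip_force: 0.0
```

Run:
```python
from meas import *
from go import go
b=snap('scene');a=snap('top');np.save('a4.npy',a);np.save('b4.npy',b)
for n,i in(('top',a),('scene',b)): run(n,i,['cuff','lighter'])
# colour-diff masks for orientation check
f=lambda c:cv2.resize(cv2.convertScaleAbs(c,alpha=1.8),(400,400),interpolation=2)
u,v=[int(t) for t in proj('top',(.46,.36,.0))]; u2,v2=[int(t) for t in proj('scene',(.6,-.09,.05))]
cv2.imwrite('pics/j.png',np.hstack([f(a[v-40:v+40,u-40:u+40]),f(b[v2-40:v2+40,u2-40:u2+40])])); print(u,v,u2,v2)
go(.541,.3805,.2,105);go(.541,.3805,.015,105)
```

```text
top cuff (array([0.5404, 0.3802]), 12.3, [38, 58])
top lighter (array([0.4016, 0.3581]), 156.6, [35, 57])
scene cuff (array([0.5513, 0.384 ]), 15.6, [39, 69])
scene lighter (array([0.4084, 0.3592]), 158.8, [41, 65])
175 213 212 192
T [ 33.  529.6   1.6] dr [  0.1  -0.2 -11.5] q7 1.79 t 21.4
T [ 32.4 529.4 186.6] dr [  0.1  -0.2 -11.5] q7 1.79 t 21.4
```

View pics/j.png

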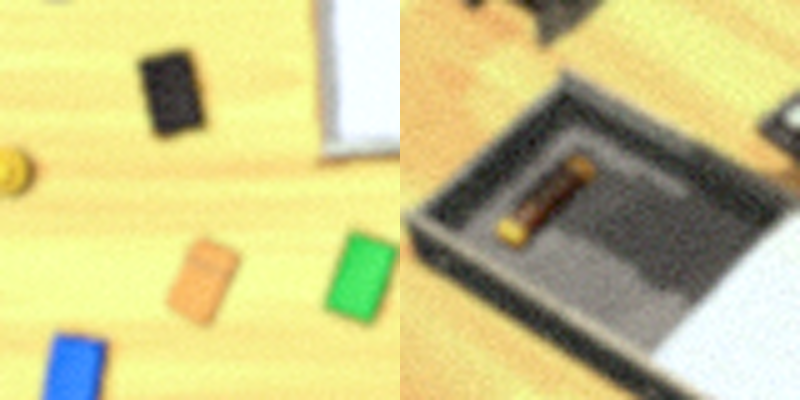

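The knife lies in the compartment (right crop, (545,200)). The cufflink case (172,93) and lighter (203,282) haven't moved. Going for the cufflink case.

Request:
play_rows(
  translation=[
    [33,530,0],
    [33,530,0],
    [33,530,0],
    [33,530,0],
    [33,530,0],
    [33,530,0],
    [33,530,0],
    [33,530,0],
    [33,530,0],
    [33,530,0],
    [33,530,0],
    [33,530,0],
    [33,530,0],
    [33,530,60],
    [33,530,110],
    [33,530,150],
    [33,530,180],
    [33,530,190],
    [33,530,194],
    [33,530,194],
  ],
  dr=[
    [0,0,-10],
    [0,0,-10],
    [0,0,-10],
    [0,0,-10],
    [0,0,-10],
    [0,0,-10],
    [0,0,-10],
    [0,0,-10],
    [0,0,-10],
    [0,0,-10],
    [0,0,-10],
    [0,0,-10],
    [0,0,-10],
    [0,0,-10],
    [0,0,-10],
    [0,0,-10],
    [0,0,-10],
    [0,0,-10],
    [0,0,-10],
    [0,0,-10],
  ],
  gripper=[65,65,65,65,65,65,65,65,65,65,65,65,65,65,65,65,65,65,65,65],
)

```text
time_s: 23.85
eef_pos: [0.5432, 0.3811, 0.0102]
orientation: [-0.118, 0.993, 0.0, 0.001]
force: [0.3, -0.2, -0.2]
gripper_width: 0.0649
grip_force: 0.0
```

Request:
play_rows(
  translation=[
    [0,0,2],
    [0,0,4],
    [0,0,4],
    [0,0,4],
    [0,0,4],
    [0,0,4],
    [0,0,4],
    [0,0,4],
  ],
  dr=[
    [0,0,0],
    [0,0,0],
    [0,0,0],
    [0,0,0],
    [0,0,0],
    [0,0,0],
    [0,0,0],
    [0,0,0],
  ],
  gripper=[65,65,65,25,25,25,25,25],
)

```text
time_s: 24.85
eef_pos: [0.5423, 0.3807, 0.005]
orientation: [-0.118, 0.993, 0.0, 0.0]
force: [-0.7, 1.0, 0.5]
gripper_width: 0.0394
grip_force: 40.0
```

Request:
play_rows(
  translation=[
    [0,0,-30],
    [0,0,-80],
    [0,0,-130],
    [0,0,-150],
    [0,0,-150],
    [0,0,-150],
  ],
  dr=[
    [0,0,0],
    [0,0,0],
    [0,0,0],
    [0,0,0],
    [0,0,0],
    [0,0,0],
  ],
  gripper=[25,25,25,25,25,25],
  newtons=45,
)

```text
time_s: 25.6
eef_pos: [0.5411, 0.3796, 0.1527]
orientation: [-0.118, 0.993, -0.001, -0.002]
force: [0.2, 0.4, -0.9]
gripper_width: 0.0397
grip_force: 45.0
```

```bash
python3 go.py .564 -.076 .15 93.5 .564 -.076 .017 93.5
```

```text
T [  84.3 -448.3    3.6] dr [-0.1 -0.2 10. ] q7 1.03 t 25.6
T [  83.9 -448.1  136.6] dr [-0.1 -0.2 10. ] q7 1.03 t 25.6
```

Request:
play_rows(
  translation=[
    [10,-50,0],
    [19,-100,0],
    [28,-150,0],
    [37,-200,0],
    [47,-250,0],
    [56,-300,0],
    [65,-350,0],
    [75,-400,0],
    [85,-449,0],
    [85,-449,0],
    [85,-449,0],
    [85,-449,0],
    [85,-449,40],
    [85,-449,80],
    [85,-449,110],
    [85,-449,130],
    [85,-449,134],
    [85,-449,136],
    [85,-449,136],
    [85,-449,136],
  ],
  dr=[
    [0,0,10],
    [0,0,10],
    [0,0,10],
    [0,0,10],
    [0,0,10],
    [0,0,10],
    [0,0,10],
    [0,0,10],
    [0,0,10],
    [0,0,10],
    [0,0,10],
    [0,0,10],
    [0,0,10],
    [0,0,10],
    [0,0,10],
    [0,0,10],
    [0,0,10],
    [0,0,10],
    [0,0,10],
    [0,0,10],
  ],
  gripper=[25,25,25,25,25,25,25,25,25,25,25,25,25,25,25,25,25,25,25,25],
)

```text
time_s: 28.1
eef_pos: [0.5655, -0.0758, 0.0199]
orientation: [-0.031, 1.0, -0.0, 0.001]
force: [-0.7, -0.3, -1.0]
gripper_width: 0.0398
grip_force: 45.0
```

Request:
play_rows(
  translation=[
    [0,0,2],
    [0,0,3],
    [0,0,3],
    [0,0,3],
    [0,0,3],
    [0,0,3],
    [0,0,3],
  ],
  dr=[
    [0,0,0],
    [0,0,0],
    [0,0,0],
    [0,0,0],
    [0,0,0],
    [0,0,0],
    [0,0,0],
  ],
  gripper=[25,25,25,50,50,50,50],
)

```text
time_s: 28.98
eef_pos: [0.5648, -0.0758, 0.016]
orientation: [-0.031, 1.0, -0.0, 0.0]
force: [0.0, -0.2, 0.4]
gripper_width: 0.0502
grip_force: 0.0
```

Request:
play_rows(
  translation=[
    [0,0,-60],
    [0,0,-120],
    [0,0,-180],
    [0,0,-185],
    [0,0,-185],
  ],
  dr=[
    [0,0,0],
    [0,0,0],
    [0,0,0],
    [0,0,0],
    [0,0,0],
  ],
  gripper=[50,55,65,65,65],
  newtons=40,
)

```text
time_s: 29.6
eef_pos: [0.5646, -0.0758, 0.2011]
orientation: [-0.031, 1.0, -0.0, 0.0]
force: [-0.2, -0.3, -0.5]
gripper_width: 0.0652
grip_force: 0.0
```

Run:
```python
from meas import *
from go import go
b=snap('scene');a=snap('top');np.save('a5.npy',a);np.save('b5.npy',b)
for n,i in(('top',a),('scene',b)): run(n,i,['lighter'])
go(.403,.358,.2,68);go(.403,.358,.004,68)
```

```text
top lighter (array([0.4019, 0.358 ]), 156.6, [36, 58])
scene lighter (array([0.4078, 0.3585]), 158.3, [40, 64])
T [ 1.333e+02  4.427e+02 -1.000e-01] dr [-0.  -0.2 25.5] q7 1.67 t 29.7
T [132.7 442.6 195.9] dr [-0.  -0.2 25.5] q7 1.67 t 29.7
```

Request:
play_rows(
  translation=[
    [133,443,0],
    [133,443,0],
    [133,443,0],
    [133,443,0],
    [133,443,0],
    [133,443,0],
    [133,443,0],
    [133,443,0],
    [133,443,0],
    [133,443,0],
    [133,443,0],
    [133,443,0],
    [133,443,60],
    [133,443,110],
    [133,443,150],
    [133,443,180],
    [133,443,190],
    [133,443,195],
    [133,443,195],
    [133,443,195],
  ],
  dr=[
    [0,0,26],
    [0,0,26],
    [0,0,26],
    [0,0,26],
    [0,0,26],
    [0,0,26],
    [0,0,26],
    [0,0,26],
    [0,0,26],
    [0,0,26],
    [0,0,26],
    [0,0,26],
    [0,0,26],
    [0,0,26],
    [0,0,26],
    [0,0,26],
    [0,0,26],
    [0,0,26],
    [0,0,26],
    [0,0,26],
  ],
  gripper=[60,60,60,60,60,60,60,60,60,60,60,60,60,60,60,60,60,60,60,60],
)

```text
time_s: 32.2
eef_pos: [0.4055, 0.3589, 0.0072]
orientation: [0.195, 0.981, 0.001, 0.001]
force: [0.3, 0.4, 0.3]
gripper_width: 0.0604
grip_force: 0.0
```

Request:
play_rows(
  translation=[
    [0,0,2],
    [0,0,4],
    [0,0,4],
    [0,0,4],
    [0,0,4],
    [0,0,4],
    [0,0,4],
    [0,0,4],
  ],
  dr=[
    [0,0,0],
    [0,0,0],
    [0,0,0],
    [0,0,0],
    [0,0,0],
    [0,0,0],
    [0,0,0],
    [0,0,0],
  ],
  gripper=[60,60,60,20,20,20,20,20],
)

```text
time_s: 33.2
eef_pos: [0.4047, 0.3582, 0.002]
orientation: [0.195, 0.981, 0.0, -0.0]
force: [0.4, 0.5, 0.5]
gripper_width: 0.0342
grip_force: 39.9
```

Request:
play_rows(
  translation=[
    [0,0,-30],
    [0,0,-80],
    [0,0,-130],
    [0,0,-150],
    [0,0,-150],
    [0,0,-150],
  ],
  dr=[
    [0,0,0],
    [0,0,0],
    [0,0,0],
    [0,0,0],
    [0,0,0],
    [0,0,0],
  ],
  gripper=[20,20,20,20,20,20],
  newtons=45,
)

```text
time_s: 33.95
eef_pos: [0.404, 0.3575, 0.1508]
orientation: [0.195, 0.981, -0.001, -0.001]
force: [-0.5, -0.1, -2.1]
gripper_width: 0.034
grip_force: 44.9
```

```bash
python3 go.py .639 -.031 .152 93.5 .639 -.031 .016 93.5
```

```text
T [-365.6 -269.2   -1. ] dr [ -0.1  -0.1 -26. ] q7 0.28 t 34.0
T [-365.7 -268.9  135. ] dr [ -0.1  -0.1 -26. ] q7 0.28 t 34.0
```

Request:
play_rows(
  translation=[
    [-40,-30,0],
    [-80,-60,0],
    [-120,-90,0],
    [-160,-120,0],
    [-200,-150,0],
    [-240,-180,0],
    [-280,-210,0],
    [-320,-240,0],
    [-350,-260,0],
    [-366,-269,0],
    [-366,-269,0],
    [-366,-269,0],
    [-366,-269,40],
    [-366,-269,80],
    [-366,-269,110],
    [-366,-269,128],
    [-366,-269,134],
    [-366,-269,135],
    [-366,-269,135],
    [-366,-269,135],
  ],
  dr=[
    [0,0,-5],
    [0,0,-10],
    [0,0,-15],
    [0,0,-20],
    [0,0,-26],
    [0,0,-26],
    [0,0,-26],
    [0,0,-26],
    [0,0,-26],
    [0,0,-26],
    [0,0,-26],
    [0,0,-26],
    [0,0,-26],
    [0,0,-26],
    [0,0,-26],
    [0,0,-26],
    [0,0,-26],
    [0,0,-26],
    [0,0,-26],
    [0,0,-26],
  ],
  gripper=[20,20,20,20,20,20,20,20,20,20,20,20,20,20,20,20,20,20,20,20],
)

```text
time_s: 36.45
eef_pos: [0.6409, -0.0303, 0.0181]
orientation: [-0.031, 1.0, -0.0, 0.001]
force: [0.1, -0.7, 0.2]
gripper_width: 0.0344
grip_force: 44.9
```

```bash
python3 go.py .639 -.031 .013 93.5;python3 -c "
from h import *
s=bot.state();print(s['eef_pos'],s['gripper_width'],s['grip_force'])"
```

```text
T [ 2.  -0.5  5.1] dr [-0.   0.1  0. ] q7 1.49 t 36.5
[ 0.64092653 -0.03034755  0.01810093] 0.03439068975576136 44.925570487976074
```

Request:
play_rows(
  translation=[
    [0,0,2],
    [0,0,4],
    [0,0,4],
    [0,0,4],
    [0,0,4],
    [0,0,4],
    [0,0,4],
  ],
  dr=[
    [0,0,0],
    [0,0,0],
    [0,0,0],
    [0,0,0],
    [0,0,0],
    [0,0,0],
    [0,0,0],
  ],
  gripper=[20,20,20,44,44,44,44],
)

```text
time_s: 37.33
eef_pos: [0.6401, -0.0303, 0.0131]
orientation: [-0.031, 1.0, 0.0, 0.0]
force: [0.3, 0.2, 0.7]
gripper_width: 0.0437
grip_force: 0.0
```

Request:
play_rows(
  translation=[
    [0,0,-60],
    [0,0,-120],
    [0,60,-180],
    [0,120,-185],
    [0,173,-185],
    [0,173,-185],
    [0,173,-185],
    [0,173,-185],
  ],
  dr=[
    [0,0,0],
    [0,0,0],
    [0,0,0],
    [0,0,0],
    [0,0,0],
    [0,0,0],
    [0,0,0],
    [0,0,0],
  ],
  gripper=[44,44,50,50,50,50,50,50],
  newtons=30,
)

```text
time_s: 38.33
eef_pos: [0.6297, 0.1397, 0.1975]
orientation: [-0.029, 1.0, -0.001, -0.0]
force: [0.2, -0.3, 0.1]
gripper_width: 0.05
grip_force: 0.0
```

Run:
```python
from h import *
from go import go
b=snap('scene');a=snap('top')
f=lambda c:cv2.resize(cv2.convertScaleAbs(c,alpha=1.8),(400,400),interpolation=2)
u,v=[int(t) for t in proj('top',(.6,-.06,.0))]; u2,v2=[int(t) for t in proj('scene',(.6,-.06,.05))]
cv2.imwrite('pics/k.png',np.hstack([f(a[v-40:v+40,u-40:u+40]),f(b[v2-40:v2+40,u2-40:u2+40])]))
go(.592,.141,.2,93.5);go(.592,.141,.064,93.5)
```

```text
T [37.6  3.3 -2.4] dr [-0.1 -0.  -0.2] q7 1.25 t 38.4
T [ 37.5   3.5 133.6] dr [-0.1 -0.  -0.2] q7 1.25 t 38.4
```

View pics/k.png

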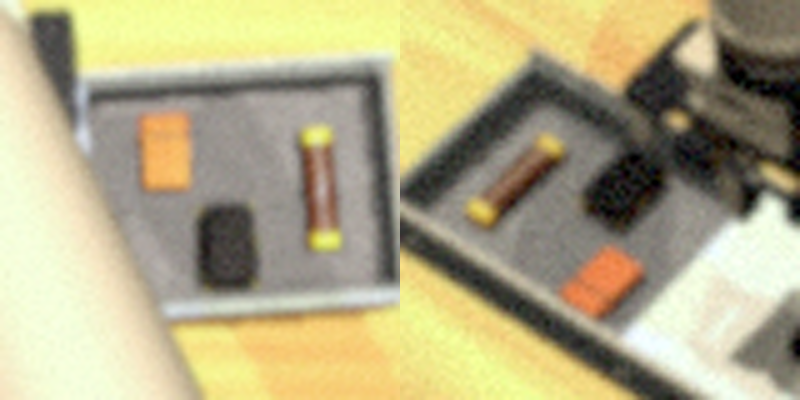

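All three pieces lie flat, side by side in the compartment. Now I'll grip the cover and close it.

Request:
play_rows(
  translation=[
    [38,2,0],
    [38,2,50],
    [38,2,100],
    [38,2,125],
    [38,2,134],
    [38,2,134],
    [38,2,134],
    [38,2,134],
    [38,2,134],
    [38,2,134],
    [38,2,134],
    [38,2,134],
  ],
  dr=[
    [0,0,0],
    [0,0,0],
    [0,0,0],
    [0,0,0],
    [0,0,0],
    [0,0,0],
    [0,0,0],
    [0,0,0],
    [0,0,0],
    [0,0,0],
    [0,0,0],
    [0,0,0],
  ],
  gripper=[50,50,50,50,50,50,50,10,10,10,10,10],
)

```text
time_s: 39.92
eef_pos: [0.5916, 0.1409, 0.0642]
orientation: [-0.03, 1.0, -0.001, -0.0]
force: [-0.6, -3.5, 3.8]
gripper_width: 0.0177
grip_force: 30.0
```

Request:
play_rows(
  translation=[
    [0,-8,0],
    [0,-22,0],
    [0,-36,0],
    [0,-50,0],
    [0,-64,0],
    [0,-78,0],
    [0,-92,0],
    [0,-106,0],
    [0,-120,0],
    [0,-134,0],
    [0,-148,0],
    [0,-162,0],
    [0,-176,0],
    [0,-190,0],
    [0,-204,0],
    [0,-214,0],
    [0,-218,0],
    [0,-218,0],
    [0,-218,0],
  ],
  dr=[
    [0,0,0],
    [0,0,0],
    [0,0,0],
    [0,0,0],
    [0,0,0],
    [0,0,0],
    [0,0,0],
    [0,0,0],
    [0,0,0],
    [0,0,0],
    [0,0,0],
    [0,0,0],
    [0,0,0],
    [0,0,0],
    [0,0,0],
    [0,0,0],
    [0,0,0],
    [0,0,0],
    [0,0,0],
  ],
  gripper=[10,10,10,10,10,10,10,10,10,10,10,10,10,10,10,10,10,10,10],
)

```text
time_s: 42.3
eef_pos: [0.6048, -0.0776, 0.0642]
orientation: [-0.03, 1.0, -0.001, 0.0]
force: [-0.0, -1.7, 4.8]
gripper_width: 0.0174
grip_force: 30.0
```

Request:
play_rows(
  translation=[
    [0,-4,0],
    [0,-8,0],
    [0,-10,0],
    [0,-10,0],
  ],
  dr=[
    [0,0,0],
    [0,0,0],
    [0,0,0],
    [0,0,0],
  ],
  gripper=[10,10,10,10],
)

```text
time_s: 42.8
eef_pos: [0.6052, -0.0838, 0.0642]
orientation: [-0.031, 1.0, 0.001, -0.0]
force: [-3.5, 4.3, 7.2]
gripper_width: 0.0178
grip_force: 30.0
```

Request:
play_rows(
  translation=[
    [0,-4,0],
    [0,-6,0],
    [0,-6,0],
  ],
  dr=[
    [0,0,0],
    [0,0,0],
    [0,0,0],
  ],
  gripper=[10,10,10],
)

```text
time_s: 43.18
eef_pos: [0.6052, -0.0838, 0.0642]
orientation: [-0.033, 0.999, 0.004, -0.001]
force: [-2.9, 14.6, 8.9]
gripper_width: 0.0174
grip_force: 30.1
```

The cover is fully shut: 225 mm of travel, force rising at the stop. I'll release it and go to the round key with the fingers closed.

Request:
play_rows(
  translation=[
    [0,8,0],
    [0,8,0],
    [0,8,0],
    [0,8,0],
    [0,8,-60],
    [0,8,-100],
    [0,8,-120],
    [0,8,-120],
    [0,8,-120],
  ],
  dr=[
    [0,0,0],
    [0,0,0],
    [0,0,0],
    [0,0,0],
    [0,0,0],
    [0,0,0],
    [0,0,0],
    [0,0,0],
    [0,0,0],
  ],
  gripper=[10,50,50,50,50,50,50,50,50],
)

```text
time_s: 44.3
eef_pos: [0.6044, -0.0837, 0.1827]
orientation: [-0.031, 1.0, 0.0, -0.001]
force: [-0.5, -0.2, 0.1]
gripper_width: 0.0498
grip_force: 0.0
```

```bash
python3 go.py .4197 0 .1 85.5 .4197 0 .04 85.5
python3 - <<'E'
from h import *
a=snap('top');b=snap('scene');np.save('a6.npy',a)
f=lambda c:cv2.resize(cv2.convertScaleAbs(c,alpha=1.8),(400,400),interpolation=2)
u,v=[int(t) for t in proj('top',(.52,0,.05))]; u2,v2=[int(t) for t in proj('scene',(.56,-.06,.05))]
cv2.imwrite('pics/l.png',np.hstack([f(a[v-40:v+40,u-40:u+40]),f(b[v2-40:v2+40,u2-40:u2+40])]))
E
```

```text
T [179.   94.9  83. ] dr [ 0.  -0.1  8. ] q7 1.62 t 44.3
T [178.9  94.8 143. ] dr [ 0.  -0.1  8. ] q7 1.62 t 44.3
```

View pics/l.png

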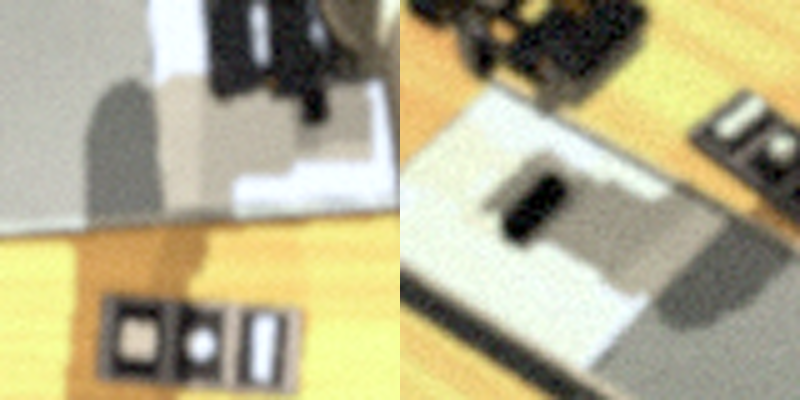

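The cover is shut (right crop: aluminium reaches the end wall). Keys in the left crop: square (137,340), round (203,345), bar (263,348).

Request:
play_rows(
  translation=[
    [60,32,0],
    [120,64,0],
    [179,95,0],
    [179,95,0],
    [179,95,0],
    [179,95,50],
    [179,95,100],
    [179,95,130],
    [179,95,143],
    [179,95,143],
    [179,95,143],
    [179,95,143],
  ],
  dr=[
    [0,0,8],
    [0,0,8],
    [0,0,8],
    [0,0,8],
    [0,0,8],
    [0,0,8],
    [0,0,8],
    [0,0,8],
    [0,0,8],
    [0,0,8],
    [0,0,8],
    [0,0,8],
  ],
  gripper=[0,0,0,0,0,0,0,0,0,0,0,0],
)

```text
time_s: 45.9
eef_pos: [0.4221, 0.0002, 0.0421]
orientation: [0.039, 0.999, -0.0, 0.001]
force: [-0.3, -0.2, 0.0]
gripper_width: 0.0007
grip_force: 0.0
```

Request:
play_rows(
  translation=[
    [0,0,4],
    [0,0,8],
    [0,0,10],
    [0,0,10],
  ],
  dr=[
    [0,0,0],
    [0,0,0],
    [0,0,0],
    [0,0,0],
  ],
  gripper=[0,0,0,0],
)

```text
time_s: 46.4
eef_pos: [0.4205, 0.0003, 0.0308]
orientation: [0.039, 0.999, 0.0, -0.0]
force: [0.0, 0.9, -0.9]
gripper_width: 0.0004
grip_force: 0.0
```

Request:
play_rows(
  translation=[
    [0,0,2],
    [0,0,4],
    [0,0,4],
  ],
  dr=[
    [0,0,0],
    [0,0,0],
    [0,0,0],
  ],
  gripper=[0,0,0],
)

```text
time_s: 46.78
eef_pos: [0.4206, 0.0003, 0.0268]
orientation: [0.039, 0.999, 0.0, -0.0]
force: [0.4, -0.0, -0.7]
gripper_width: 0.0002
grip_force: 0.0
```

Request:
play_rows(
  translation=[
    [0,0,2],
    [0,0,2],
    [0,0,2],
  ],
  dr=[
    [0,0,0],
    [0,0,0],
    [0,0,0],
  ],
  gripper=[0,0,0],
)

```text
time_s: 47.15
eef_pos: [0.4208, 0.0003, 0.025]
orientation: [0.039, 0.999, 0.0, -0.0]
force: [0.0, 1.3, -0.2]
gripper_width: 0.0006
grip_force: 0.0
```

Request:
play_rows(
  translation=[
    [0,0,2],
    [0,0,2],
    [0,0,2],
  ],
  dr=[
    [0,0,0],
    [0,0,0],
    [0,0,0],
  ],
  gripper=[0,0,0],
)

```text
time_s: 47.52
eef_pos: [0.4208, 0.0003, 0.023]
orientation: [0.039, 0.999, 0.0, -0.0]
force: [0.9, 0.7, -0.3]
gripper_width: 0.0007
grip_force: 0.0
```

Request:
play_rows(
  translation=[
    [0,0,2],
    [0,0,2],
    [0,0,2],
  ],
  dr=[
    [0,0,0],
    [0,0,0],
    [0,0,0],
  ],
  gripper=[0,0,0],
)

```text
time_s: 47.9
eef_pos: [0.4209, 0.0003, 0.0211]
orientation: [0.039, 0.999, 0.0, 0.0]
force: [0.7, -0.2, 1.8]
gripper_width: 0.0004
grip_force: 0.9
```

Request:
play_rows(
  translation=[
    [0,0,2],
    [0,0,2],
    [0,0,2],
  ],
  dr=[
    [0,0,0],
    [0,0,0],
    [0,0,0],
  ],
  gripper=[0,0,0],
)

```text
time_s: 48.28
eef_pos: [0.421, 0.0003, 0.0191]
orientation: [0.039, 0.999, 0.0, 0.0]
force: [-0.3, -0.7, 2.9]
gripper_width: 0.0004
grip_force: 1.8
```

Request:
play_rows(
  translation=[
    [0,0,2],
    [0,0,2],
    [0,0,2],
  ],
  dr=[
    [0,0,0],
    [0,0,0],
    [0,0,0],
  ],
  gripper=[0,0,0],
)

```text
time_s: 48.65
eef_pos: [0.421, 0.0003, 0.0174]
orientation: [0.039, 0.999, -0.0, 0.0]
force: [-2.3, -0.2, 9.9]
gripper_width: 0.0004
grip_force: 5.0
```

The round key is fully down: contact near 0.0225, bottomed with 9.9 N at 0.0174. I'll lift, go 46 mm to the square key and press to the same depth.

Request:
play_rows(
  translation=[
    [0,0,-15],
    [0,0,-30],
    [0,0,-30],
    [0,30,-30],
    [0,46,-30],
    [0,46,-30],
    [0,46,-30],
    [0,46,-30],
  ],
  dr=[
    [0,0,0],
    [0,0,0],
    [0,0,0],
    [0,0,0],
    [0,0,0],
    [0,0,0],
    [0,0,0],
    [0,0,0],
  ],
  gripper=[0,0,0,0,0,0,0,0],
)

```text
time_s: 49.65
eef_pos: [0.4242, 0.0452, 0.0469]
orientation: [0.04, 0.999, -0.0, -0.0]
force: [-0.0, -0.4, -0.0]
gripper_width: 0.0003
grip_force: 0.0
```

Request:
play_rows(
  translation=[
    [0,0,10],
    [0,0,20],
    [0,0,24],
    [0,0,26],
    [0,0,28],
    [0,0,29],
    [0,0,30],
    [0,0,30],
    [0,0,30],
  ],
  dr=[
    [0,0,0],
    [0,0,0],
    [0,0,0],
    [0,0,0],
    [0,0,0],
    [0,0,0],
    [0,0,0],
    [0,0,0],
    [0,0,0],
  ],
  gripper=[0,0,0,0,0,0,0,0,0],
)

```text
time_s: 50.78
eef_pos: [0.4237, 0.046, 0.0174]
orientation: [0.039, 0.999, -0.0, -0.001]
force: [-4.6, -0.8, 10.1]
gripper_width: 0.0002
grip_force: 5.0
```

The square key is fully down (10.1 N). Now the bar key.

Request:
play_rows(
  translation=[
    [0,0,-15],
    [0,0,-30],
    [0,0,-30],
    [0,-40,-30],
    [0,-80,-30],
    [0,-92,-30],
    [0,-92,-30],
    [0,-92,-30],
    [0,-92,-30],
  ],
  dr=[
    [0,0,0],
    [0,0,0],
    [0,0,0],
    [0,0,0],
    [0,0,0],
    [0,0,0],
    [0,0,0],
    [0,0,0],
    [0,0,0],
  ],
  gripper=[0,0,0,0,0,0,0,0,0],
)

```text
time_s: 51.9
eef_pos: [0.4174, -0.0442, 0.047]
orientation: [0.038, 0.999, 0.0, 0.0]
force: [0.2, 0.1, 0.0]
gripper_width: 0.0008
grip_force: 0.0
```

Request:
play_rows(
  translation=[
    [0,0,10],
    [0,0,20],
    [0,0,24],
    [0,0,26],
    [0,0,28],
    [0,0,29],
    [0,0,30],
    [0,0,30],
    [0,0,30],
  ],
  dr=[
    [0,0,0],
    [0,0,0],
    [0,0,0],
    [0,0,0],
    [0,0,0],
    [0,0,0],
    [0,0,0],
    [0,0,0],
    [0,0,0],
  ],
  gripper=[0,0,0,0,0,0,0,0,0],
)

```text
time_s: 53.02
eef_pos: [0.4166, -0.0454, 0.0174]
orientation: [0.039, 0.999, -0.0, -0.0]
force: [-5.1, 2.5, 10.2]
gripper_width: 0.0004
grip_force: 5.0
```

Request:
play_rows(
  translation=[
    [0,0,-30],
    [0,0,-80],
    [0,0,-130],
    [0,0,-150],
    [0,0,-150],
    [0,0,-150],
  ],
  dr=[
    [0,0,0],
    [0,0,0],
    [0,0,0],
    [0,0,0],
    [0,0,0],
    [0,0,0],
  ],
  gripper=[0,0,0,0,0,0],
)

```text
time_s: 53.78
eef_pos: [0.4169, -0.0458, 0.1663]
orientation: [0.039, 0.999, -0.0, -0.0]
force: [0.8, 0.9, 0.0]
gripper_width: 0.0006
grip_force: 0.0
```

Run:
```python
from h import *
a=snap('top');b=snap('scene')
cv2.imwrite('pics/m.png',np.hstack([cv2.resize(cv2.convertScaleAbs(i,alpha=1.5),(400,300),interpolation=3) for i in(a,b)]))
print(bot.state()['force'])
```

```text
[ 0.27893807 -0.01843304 -0.26147388]
```

View pics/m.png

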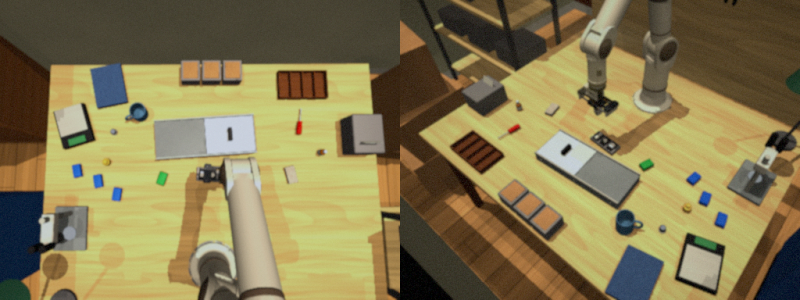

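The cover is shut (grip at (230,133)), no pledged piece is left on the bench, the bystanders are in place and the arm is clear. Handing in.

```bash
python3 -c "
from bench import bot
print(bot.sign_off())"
```

```text
the job is handed in; nothing more can be done
None
```

The job is handed in: the pocket knife, cufflink case and lighter (the only pledged pieces I found) are in the case with the cover fully shut, and the round, square and bar keys were each pressed fully down in that order.

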